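Turn the ambulance monitor to its middle index hole

ROBOT

A 6-joint arm with a two-finger parallel gripper is mounted at the origin on the work surface. World frame = base frame: x ahead of the robot, y to its left, z up, the work surface at z = 0. Lengths are in m, angles in rad, forces in N, time in s.
With the tool pointing down it reaches from about 0.3 to 0.75 m from the base axis. Payload 8.5 kg.
Tool frame: the origin (TCP) lies where the fingers leave the gripper's body, on its centre line; the fingertips stand arm.tcp_to_tips ahead of it and the grasp point (between the pads) lies 54 mm ahead of it (arm.tcp_to_tips is the distance from the TCP to the fingertips, in m); z points along the fingers, y is the direction in which the jaws open and shut (so a half turn about z gives the same grasp; the last joint's range is limited). The gripper opens to 85 mm and grips with 20 to 120 N. Pads are 22 mm wide; open, the fingers measure 114 mm over their backs; the gripper's body (76 mm by 85 mm) begins 54 mm behind the grasp point. The pads swing forward as they close: fully open they stand 13 mm farther back than shut.
Start: joints at [0.964, 0.381, 1.297, -0, 1.464, -0.215], TCP at [0.21, 0.508, 0.304] pointing down, gripper open.
Joint ranges: [-3.11, 3.11], [-0.89, 2.33], [0.22, 2.48], [-1.42, 4.56], [0.17, 2.85], [-2.88, 2.88]. Speed limits (rad/s): [2.39, 2.39, 3.14, 3.14, 3.14, 3.14].

INTERFACE

Orientations are given as a unit quaternion [x, y, z, w].
In Python, from bench import arm gives the robot as it stands.
- The arm moves only by the shell command python3 -m pendant 'ROWS' [FORCE]. ROWS is JSON, a list that holds one entry, the list of rows, each a list of 7 numbers: the turn, a rotation vector about the tool's x, y, z in degrees, then the shift along the tool's x, y, z in cm, then the opening, from 0 (shut) to 1 (fully open). In form: [[[rx, ry, rz, x, y, z, fingers], ...]]. A call has 1 to 12 rows; each row is the pose to reach, as a shift and turn from the pose measured when the call began, along the tool's axes at that moment; what a row does not reach only later rows make up. A row lasts 1/10 s, in which the tool goes at most 50 mm and 8.59 degrees, less where a joint would pass 70% of its speed; a pose out of reach is approached as far as the arm can. A call with a gripper value outside its range is refused whole. The fingers move at their own pace and stop on an object; FORCE is the grip in N (left out, the last holds). Time passes only in rows, so rows that repeat a pose let the fingers close. It gives the time, the measured TCP pose, the force and the opening at its end, in the units of the state.
- arm.observe(): the state, without advancing time (a new reading comes with each control period).
- arm.grab_frame(name): name is "scene" or "side" or "wrist"; returns a dict with "pixels" (384x512x3 uint8, blue, green, red), "depth" (384x512 float32, m along the optical axis (not along the pixel's ray), 0 where there is no reading), "fx", "fy", "cx", "cy" (pixels), "camera_from_world" (4x4, takes a point from world to camera coordinates). Camera axes: x right, y up, looking along -z (the intrinsics and any distortion apply to the point x, -y, -z); pixel columns grow to the right and rows downward; lengths in m; the calibration is good to about 2 mm. The wrist camera is an equidistant fisheye: a pixel r from the principal point sees the ray r / f radians off the axis. A picture is of the moment at which its call begins.
- arm.finish_job(): hands the job in, once; it reports no verdict.
The state is a dict: "t": time; "joints": joint angles; "qd": joint speeds; "tau": joint torques, N m; "tcp_pos": TCP position; "tcp_rot": TCP orientation; "force": force on the tool from outside, world axes, zero at the start; "ft_torque": the same for the moment, N m; "width": opening from 0.0 (shut) to 1.0 (fully open).
Only numpy, scipy, OpenCV 4.12 (cv2) and the standard library are available. Lean on these libraries where they do the work, as an engineer would, in place of code of your own. Each camera call takes 0.05 s, during which the arm holds its last target. There are 200 camera calls.

TASK

The small patient monitor on its swivel mount is parked turned aside; bring it round so that it faces square over its base. Draw the spring pin on the monitor's lever straight up by its black knob, then swing the lever to the middle of the three holes, and let the pin drop fully home there. Leave the pin and lever of the other mount, the one carrying the suction jar, as they are.

Things in the scene. Friction and masses are not known exactly. Their poses are not given: they have to be found in the camera images.
- monitor_base: Fixed aluminium plate, 30 mm thick, with three holes; carries the swivel with the white monitor (190 wide, 65 deep, handle top 182 mm high, screen face 28 mm from the axis) and, under the screen, a steel lever with the pin (lever top 50 mm high). Origin: swivel axis, underside. Plate x -175 (front) to 70, y ±125 mm. Turns with about 1 N at the knob, ±0.85 rad from the middle; stays where left.
- monitor_knob (a point): Centre of the black knob on the index pin, at the monitor lever's end, 150 mm from the swivel axis. Upright cylinder, 30 mm wide, 36 tall; centre 84 mm above the table with the pin home. Draw straight up: the 20 mm wide round-nosed pin is clear after 22 mm, stop at 36. Spring 6 N at home to 11 N drawn; let go, it drops. -x: away from the axis, z up.
- middle_hole (a point): Mouth of the middle hole, 30 mm above the table, at (-150, 0) mm from the base's origin. Holes are 28 mm wide, 26 deep, on a 150 mm radius; the outer two lie 0.70 rad either side, at (-115, ±97). At the start the pin is in the +y one. Let go within 10 mm of a hole's centre the pin slips in (4 mm play); elsewhere it rides on the plate, knob 22 mm up, and can be swung until it drops.
- jar_knob (a point): Centre of the identical black pin knob on the other, identical mount, which carries a clear round suction jar (lid 98 mm wide, top 178 mm high) instead of the monitor; its pin is home in its own middle hole. To be left alone.

How it is judged:
On the way:
1. the monitor's index pin is drawn up while the lever still stands at its starting hole, not forced out sideways (z of monitor_knob in the frame of monitor_base above 0.098 m and horizontal distance between monitor_knob and middle_hole above 0.094 m), for 0.05 s.
At the end, for the whole second after the job is handed in: The monitor's knob stands over the middle hole (within 10 mm sideways) and is fully home again, its centre no more than 4 mm above its lowest height of 84 mm (horizontal distance between monitor_knob and middle_hole below 0.01 m and z of monitor_knob in the frame of monitor_base below 0.088 m); the robot touches nothing.
It fails at once if the jar mount's knob is drawn or swung by more than 12 mm (distance of jar_knob from where it was at the start of the episode above 0.012 m).
It also fails if it takes over 35 s, if anything falls off the work surface, if the arm or the gripper's body presses on something with over 40 N, if the wrist force passes 120 N, or if a joint passes its speed limit or range.

## Working session

There is one attempt and no reset: what is moved stays moved. The work goes in short steps, Python scripts to look and compute and a shell command to move; the robot and the scene stay as the last step left them, time stands still between calls to the robot, and variables do not carry over. Pictures are saved under pics/ and viewed, about 8 in all and at most 12, crops included, and the job is handed in when it is done.

```bash
mkdir -p pics
python3 - <<'E'
from bench import arm
import cv2,numpy as np,pickle
f={n:arm.grab_frame(n) for n in("scene","side","wrist")}
pickle.dump(f,open("f0.pkl","wb"))
for n in f: cv2.imwrite(f"pics/{n}0.png",f[n]["pixels"])
s=arm.observe();print(s["t"],s["tcp_pos"],s["tcp_rot"],arm.tcp_to_tips)
E
```

```text
0.15 [0.20994672 0.50820226 0.30345496] [ 1.94663102e-01  9.80869992e-01 -5.26592667e-04 -2.43092078e-04] 0.0726
```

View pics/scene0.png

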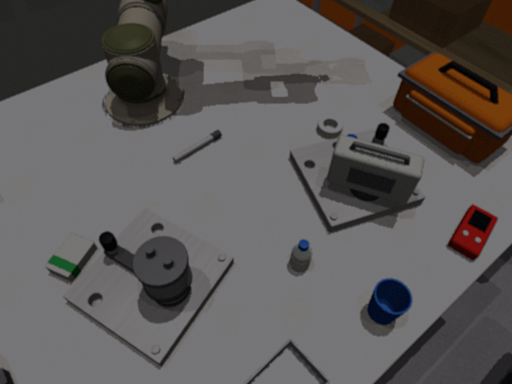

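View pics/side0.png

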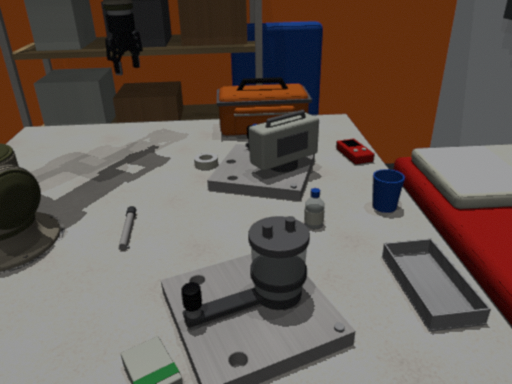

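```bash
cat > h.py <<'E'
import numpy as np
def cloud(f):
    h,w=f["depth"].shape;v,u=np.mgrid[:h,:w];d=f["depth"]
    P=np.stack([(u-f["cx"])/f["fx"]*d,-(v-f["cy"])/f["fy"]*d,-d,np.ones_like(d)],-1)
    return (P@np.linalg.inv(f["camera_from_world"]).T)[...,:3]
E
python3 - <<'E'
import pickle,cv2,numpy as np
from h import cloud
f=pickle.load(open("f0.pkl","rb"))
s=f["scene"];c=s["pixels"][105:235,280:430];cv2.imwrite("pics/c1.png",cv2.convertScaleAbs(cv2.resize(c,None,fx=5,fy=4.6,interpolation=2),alpha=1.5))
for n in("scene","side"):
    P=cloud(f[n]);np.save(n+".npy",P)
    for (u,v) in ([(382,128),(384,126),(310,164),(334,217),(295,156),(330,222),(420,195),(329,123),(352,138),(110,238)] if n=="scene" else [(250,135),(250,140),(232,178),(231,160),(293,186),(214,182),(304,190)]): print(n,u,v,P[v,u].round(3))
    # plate top
    m=(abs(P[...,2]-.03)<.004)&(P[...,0]>-1); 
    vv,uu=np.nonzero(m); sel=(uu>280) &(uu<430)&(vv>110)&(vv<230) if n=="scene" else (vv<200)&(uu>200)&(uu<330)
    q=P[vv[sel],uu[sel]][:,:2].astype(np.float32); print(cv2.minAreaRect(q),len(q))
    # knob: dark pixels with z in .07..0.11
    g=f[n]["pixels"].max(-1);m=(g<60)&(P[...,2]>.068)&(P[...,2]<.107)
    k,l,st,ce=cv2.connectedComponentsWithStats(m.astype(np.uint8))
    for i in range(1,k):
        if st[i,4]>25:
            p=P[l==i];print(n,ce[i].round(),st[i,4],p.min(0).round(3),p.max(0).round(3),p[p[:,2]>.098].mean(0).round(3))
E
```

```text
scene 382 128 [0.569 0.371 0.102]
scene 384 126 [0.567 0.382 0.101]
scene 310 164 [0.499 0.207 0.017]
scene 334 217 [0.659 0.129 0.036]
scene 295 156 [0.462 0.187 0.029]
scene 330 222 [0.661 0.115 0.03 ]
scene 420 195 [0.739 0.343 0.028]
scene 329 123 [0.414 0.363 0.006]
scene 352 138 [0.578 0.236 0.16 ]
scene 110 238 [ 0.444 -0.3    0.106]
((0.5746639370918274, 0.34667739272117615), (0.38792192935943604, 0.33777162432670593), 70.98943328857422) 3649
scene [142.  91.] 329 [ 0.031 -0.093  0.068] [0.104 0.061 0.107] [ 0.077 -0.037  0.102]
scene [449. 121.] 1179 [0.476 0.529 0.068] [0.77  0.651 0.107] [0.649 0.554 0.103]
scene [441. 105.] 68 [0.545 0.551 0.102] [0.676 0.559 0.107] [0.609 0.555 0.105]
scene [381. 131.] 180 [0.554 0.362 0.069] [0.583 0.393 0.105] [0.569 0.377 0.102]
scene [368. 186.] 874 [0.578 0.171 0.068] [0.742 0.273 0.107] [0.667 0.219 0.102]
scene [108. 241.] 269 [ 0.422 -0.32   0.069] [ 0.451 -0.292  0.106] [ 0.437 -0.306  0.103]
scene [302. 249.] 31 [ 0.677 -0.009  0.072] [0.695 0.003 0.09 ] [nan nan nan]
scene [171. 292.] 435 [ 0.56  -0.3    0.075] [ 0.622 -0.208 
[... 1041 characters left out ...]
 0.07 ] [0.569 0.391 0.101] [0.561 0.381 0.1  ]
side [283. 152.] 881 [0.553 0.169 0.068] [0.738 0.264 0.107] [0.641 0.208 0.103]
side [389. 174.] 126 [0.847 0.058 0.068] [0.901 0.095 0.081] [nan nan nan]
side [388. 185.] 139 [0.833 0.022 0.068] [0.898 0.055 0.081] [nan nan nan]
side [315. 195.] 28 [ 0.677 -0.011  0.075] [ 0.69  -0.004  0.085] [nan nan nan]
side [ 19. 217.] 513 [ 0.046 -0.085  0.068] [ 0.103 -0.003  0.107] [ 0.081 -0.055  0.102]
side [278. 281.] 990 [ 0.528 -0.302  0.068] [ 0.619 -0.244  0.107] [ 0.57  -0.289  0.103]
side [191. 296.] 484 [ 0.42  -0.323  0.068] [ 0.448 -0.293  0.103] [ 0.434 -0.309  0.101]<stdin>:17: RuntimeWarning: Mean of empty slice.
  ret = um.true_divide(
```

View pics/c1.png

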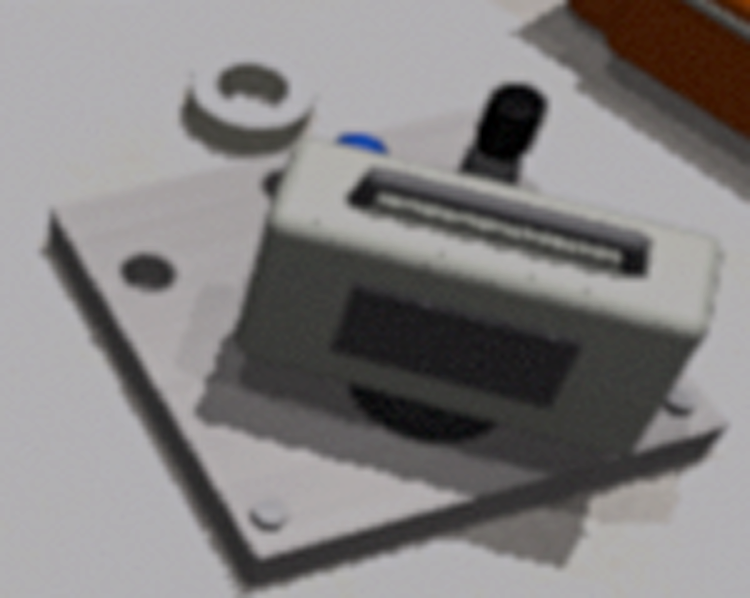

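View pics/wrist0.png

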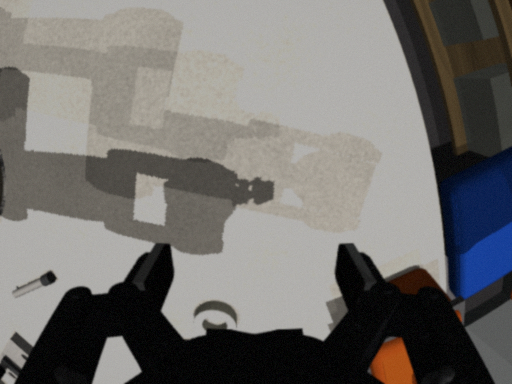

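Run:
```python
import pickle,numpy as np
from scipy.optimize import least_squares
f=pickle.load(open("f0.pkl","rb"))["scene"]
T=np.linalg.inv(f["camera_from_world"])
def ray(u,v,z):
    d=T[:3,:3]@[(u-f["cx"])/f["fx"],-(v-f["cy"])/f["fy"],-1];o=T[:3,3];return (o+d*(z-o[2])/d[2])[:2]
px=np.array([[51,212],[255,562],[727,428],[148,272],[515,97]])/[5,4.6]+[280-.4,105-.4]
W=np.array([ray(*p,z) for p,z in zip(px,[.03]*4+[.102])]);print(W.round(4))
L=np.array([[-.175,-.125],[.07,-.125],[.07,.125],[-.115,-.097],[-.115,.097]])
def tr(x,L): c,s=np.cos(x[2]),np.sin(x[2]);return L@np.array([[c,s],[-s,c]])+x[:2]
r=least_squares(lambda x:(tr(x,L)-W).ravel(),[.62,.25,-.3]);print(r.x,(tr(r.x,L)-W).round(4))
print("knob,mid,other",tr(r.x,np.array([[-.115,.097],[-.15,0],[-.115,-.097]])).round(4))
```

```text
[[0.4402 0.1879]
 [0.6703 0.1076]
 [0.7519 0.3445]
 [0.5038 0.1975]
 [0.5644 0.3793]]
[ 0.64437457  0.24980598 -0.330014  ] [[-0.0019  0.0003]
 [-0.0002  0.0013]
 [-0.0008  0.0009]
 [ 0.0004 -0.0021]
 [ 0.0026 -0.0004]]
knob,mid,other [[0.567  0.3788]
 [0.5025 0.2984]
 [0.5041 0.1953]]
```

```bash
python3 -m pendant '[[[7,0,0,0,0,0,1]]]' >/dev/null 2>&1 & wait; echo skip
```

```text
skip
```

That one-row move was a mistake: it tilted the tool 7° about its x axis, and I hid its output. I'll check the pose before going on.

```bash
cat >> h.py <<'E'
from scipy.spatial.transform import Rotation as R
def go(s,tgt,yaw_deg):
    "rows for target TCP with tool down and tool-y at yaw_deg"
    r=R.from_quat(s["tcp_rot"]);y=np.radians(yaw_deg)
    Y=np.array([np.cos(y),np.sin(y),0]);Z=np.array([0,0,-1.]);X=np.cross(Y,Z)
    q=r.inv()*R.from_matrix(np.c_[X,Y,Z])
    m=r.as_matrix();print("t",s["t"],"tcp",np.round(s["tcp_pos"],4),"yaw",np.degrees(np.arctan2(m[1,1],m[0,1])).round(1),"tilt",np.degrees(np.arccos(-m[2,2])).round(2),"F",np.round(s["force"],1),"w",round(s["width"],3))
    print("row",np.degrees(q.as_rotvec()).round(1),(r.inv().apply(np.array(tgt)-s["tcp_pos"])*100).round(2))
E
python3 - <<'E'
from bench import arm;from h import *
go(arm.observe(),[.567,.379,.25],30.9)
E
```

```text
t 0.25 tcp [0.2094 0.5073 0.304 ] yaw 67.5 tilt 7.14 F [ 0.2  0.5 -0.3] w 1.001
row [-6.9  2.3 36.6] [-37.95   2.46   5.13]
```

Harmless: a 7° tilt in free air. The next move takes it out.

```bash
python3 -m pendant '[[[-6.9,2.3,36.6,-37.9,2.5,5.1,1],[-6.9,2.3,36.6,-37.9,2.5,5.1,1],[-6.9,2.3,36.6,-37.9,2.5,5.1,1],[-6.9,2.3,36.6,-37.9,2.5,5.1,1],[-6.9,2.3,36.6,-37.9,2.5,5.1,1],[-6.9,2.3,36.6,-37.9,2.5,5.1,1],[-6.9,2.3,36.6,-37.9,2.5,5.1,1],[-6.9,2.3,36.6,-37.9,2.5,5.1,1],[-6.9,2.3,36.6,-37.9,2.5,5.1,1],[-6.9,2.3,36.6,-37.9,2.5,5.1,1],[-6.9,2.3,36.6,-37.9,2.5,5.1,1],[-6.9,2.3,36.6,-37.9,2.5,5.1,1]]]'
python3 - <<'E'
from bench import arm;from h import *;import cv2
go(arm.observe(),[.567,.379,.138],30.9)
a=arm.grab_frame("wrist")["pixels"];b=arm.grab_frame("side")["pixels"][20:212,130:386]
cv2.imwrite("pics/j1.png",np.hstack([cv2.resize(a,(400,300)),cv2.resize(b,(400,300))]))
E
```

```text
t: 1.45
tcp_pos: [0.5657, 0.3804, 0.2508]
tcp_rot: [0.493, 0.87, 0.0, -0.0]
force: [-0.2, 0.2, -0.4]
width: 0.998
t 1.45 tcp [0.5657 0.3804 0.2508] yaw 31.0 tilt 0.04 F [-0.2  0.2 -0.4] w 0.998
row [ 0.  -0.   0.1] [-0.2   0.04 11.28]
```

View pics/j1.png

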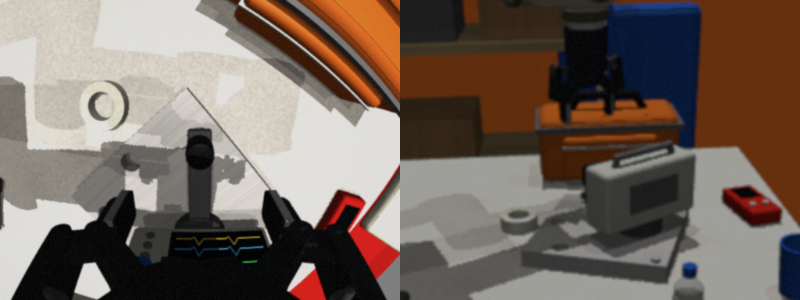

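The wrist view (left) shows the knob at (200,150), centred between the fingers. The lever runs toward the screen and the fingers have clear space. Next: descend, then grip.

```bash
python3 -m pendant '[[[0,0,0,-0.1,0,4,1],[0,0,0,-0.2,0,7,1],[0,0,0,-0.2,0,9.5,1],[0,0,0,-0.2,0,11.3,1],[0,0,0,-0.2,0,11.3,1],[0,0,0,-0.2,0,11.3,0.2],[0,0,0,-0.2,0,11.3,0.2],[0,0,0,-0.2,0,11.3,0.2],[0,0,0,-0.2,0,11.3,0.1],[0,0,0,-0.2,0,11.3,0.1],[0,0,0,-0.2,0,11.3,0.1],[0,0,0,-0.2,0,11.3,0.1]]]' 50
```

```text
t: 2.75
tcp_pos: [0.5672, 0.3788, 0.1389]
tcp_rot: [0.493, 0.87, 0.001, 0.0]
force: [-0.8, 0.1, 5.8]
width: 0.342
```

Width 0.34 is about 29 mm, so the knob is held. Drawing it 30 mm straight up.

```bash
python3 -m pendant '[[[0,0,0,0,0,-0.8,0.1],[0,0,0,0,0,-1.6,0.1],[0,0,0,0,0,-2.4,0.1],[0,0,0,0,0,-3,0.1],[0,0,0,0,0,-3,0.1],[0,0,0,0,0,-3,0.1]]]' 60
python3 - <<'E'
from bench import arm;from h import *;import cv2
s=arm.observe();go(s,[.567,.379,.169],30.9)
f=arm.grab_frame("scene");cv2.imwrite("pics/j2.png",cv2.resize(f["pixels"][60:220,280:440],(600,600)))
# arc waypoints: axis (x0,y0), from the measured grip
c=np.array([.6444,.2498]);p=np.array(s["tcp_pos"]);r=R.from_quat(s["tcp_rot"]);v=p[:2]-c
print("radius",np.hypot(*v),"ang",np.degrees(np.arctan2(v[1],v[0])))
a0=np.degrees(np.arctan2(v[1],v[0]));a1=180+np.degrees(-.330014)
for k in range(1,11):
    a=a0+(a1-a0)*k/10;q=c+.15*np.array([np.cos(np.radians(a)),np.sin(np.radians(a))])
    print(k,"rz",round(-(a-a0),1),(r.inv().apply(np.r_[q,p[2]]-p)*100).round(2))
E
```

```text
t: 3.35
tcp_pos: [0.567, 0.3787, 0.1685]
tcp_rot: [0.493, 0.87, 0.001, 0.0]
force: [1.6, 1.3, -11.0]
width: 0.336
t 3.35 tcp [0.567  0.3787 0.1685] yaw 31.0 tilt 0.09 F [  1.6   1.3 -11. ] w 0.336
row [ 0.1 -0.   0.1] [ 0.03  0.01 -0.05]
radius 0.15031021770717878 ang 120.97660384731044
1 rz -4.0 [-0.07 -1.05 -0.  ]
2 rz -8.0 [-0.18 -2.09 -0.  ]
3 rz -12.0 [-0.36 -3.13 -0.01]
4 rz -16.0 [-0.62 -4.15 -0.01]
5 rz -20.1 [-0.94 -5.14 -0.01]
6 rz -24.1 [-1.34 -6.12 -0.01]
7 rz -28.1 [-1.8  -7.06 -0.01]
8 rz -32.1 [-2.32 -7.97 -0.01]
9 rz -36.1 [-2.91 -8.84 -0.02]
10 rz -40.1 [-3.56 -9.66 -0.02]
```

View pics/j2.png

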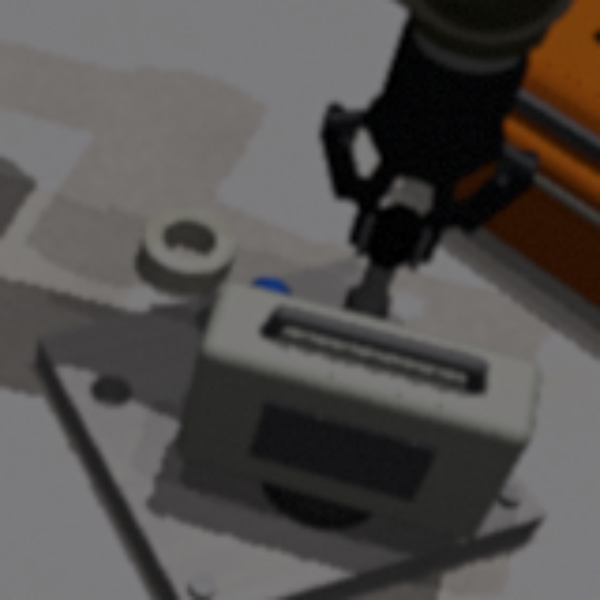

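The scene view shows the knob at (400,235) held in the jaws, drawn clear of the lever. The −11 N reading matches a drawn spring. Now swinging along the arc.

```bash
python3 -m pendant '[[[0,0,-4,-0.07,-1.05,0,0.1],[0,0,-8,-0.18,-2.09,0,0.1],[0,0,-12,-0.36,-3.13,0,0.1],[0,0,-16,-0.62,-4.15,0,0.1],[0,0,-20.1,-0.94,-5.14,0,0.1],[0,0,-24.1,-1.34,-6.12,0,0.1],[0,0,-28.1,-1.8,-7.06,0,0.1],[0,0,-32.1,-2.32,-7.97,0,0.1],[0,0,-36.1,-2.91,-8.84,0,0.1],[0,0,-40.1,-3.56,-9.66,0,0.1],[0,0,-40.1,-3.56,-9.66,0,0.1],[0,0,-40.1,-3.56,-9.66,0,0.1]]]'
python3 - <<'E'
from bench import arm;from h import *;import cv2
go(arm.observe(),[.5025,.2984,.1385],71.1)
a=arm.grab_frame("wrist")["pixels"];b=arm.grab_frame("side")["pixels"][20:212,130:386]
cv2.imwrite("pics/j3.png",np.hstack([cv2.resize(a,(400,300)),cv2.resize(b,(400,300))]))
E
```

```text
t: 4.6
tcp_pos: [0.5029, 0.2986, 0.1684]
tcp_rot: [0.166, 0.986, 0.001, 0.001]
force: [2.8, -0.4, -10.8]
width: 0.335
t 4.6 tcp [0.5029 0.2986 0.1684] yaw 70.9 tilt 0.13 F [  2.8  -0.4 -10.8] w 0.335
row [ 0.1  0.1 -0.2] [ 0.04 -0.04  2.99]
```

View pics/j3.png

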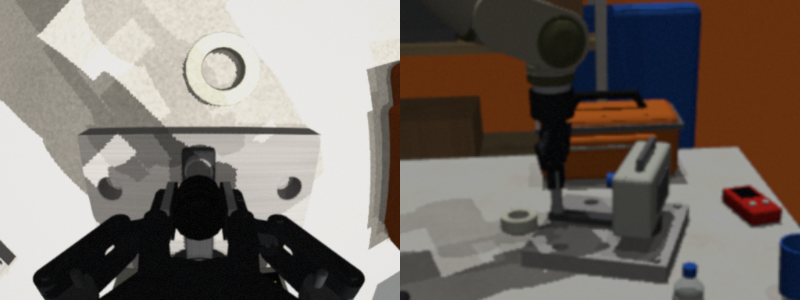

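The wrist view shows the outer holes at (109,187) and (290,187) with the knob at 200 midway between them, so the lever is centred. Lowering under control, then releasing.

```bash
python3 -m pendant '[[[0,0,0,0,0,1,0.1],[0,0,0,0,0,2,0.1],[0,0,0,0,0,2.9,0.1],[0,0,0,0,0,2.9,0.1],[0,0,0,0,0,2.9,0.1]]]'
```

```text
t: 5.2
tcp_pos: [0.503, 0.299, 0.139]
tcp_rot: [0.165, 0.986, 0.001, 0.001]
force: [1.1, 0.6, -6.4]
width: 0.333
```

```bash
python3 -m pendant '[[[0,0,0,0,0,0,1],[0,0,0,0,0,0,1],[0,0,0,0,0,0,1],[0,0,0,0,0,0,1],[0,0,0,0,0,0,1],[0,0,0,0,0,0,1],[0,0,0,0,0,-4,1],[0,0,0,0,0,-8,1],[0,0,0,0,0,-12,1],[0,0,0,0,0,-16,1],[0,0,0,0,0,-16,1],[0,0,0,0,0,-16,1]]]'
python3 - <<'E'
from bench import arm;from h import *;import cv2
fs=arm.grab_frame("scene");b=arm.grab_frame("side")
for n,f,lo in(("scene",fs,0),("side",b,0)):
    P=cloud(f);g=f["pixels"].max(-1)
    for nm,x,y in(("mon",.5025,.2984),("jar",.437,-.306)):
        p=P[(g<75)&(np.hypot(P[...,0]-x,P[...,1]-y)<.035)&(P[...,2]>.07)&(P[...,2]<.15)]
        print(n,nm,len(p),p.min(0).round(3),p.max(0).round(3),(p.min(0)/2+p.max(0)/2).round(3))
cv2.imwrite("pics/j4.png",np.hstack([cv2.resize(fs["pixels"][90:240,250:450],(400,300)),cv2.resize(b["pixels"][20:212,130:386],(400,300))]))
E
```

```text
t: 6.4
tcp_pos: [0.5026, 0.2987, 0.2995]
tcp_rot: [0.165, 0.986, 0.001, 0.001]
force: [0.7, -0.3, -0.5]
width: 0.999
scene mon 179 [0.49  0.282 0.07 ] [0.518 0.31  0.106] [0.504 0.296 0.088]
scene jar 274 [ 0.419 -0.32   0.07 ] [ 0.45  -0.291  0.106] [ 0.435 -0.306  0.088]
side mon 137 [0.488 0.28  0.07 ] [0.518 0.312 0.102] [0.503 0.296 0.086]
side jar 474 [ 0.42  -0.323  0.07 ] [ 0.448 -0.293  0.103] [ 0.434 -0.308  0.086]
```

View pics/j4.png

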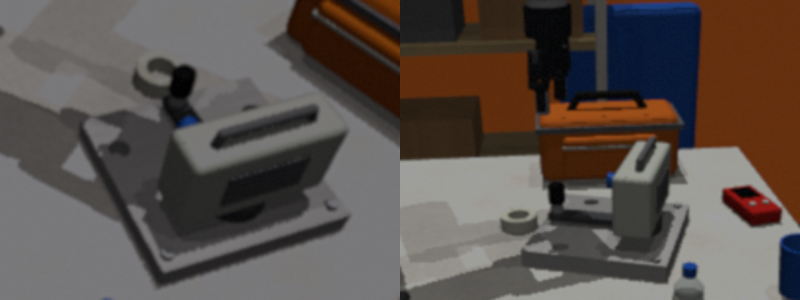

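The monitor knob's top is at 0.102–0.106 m, the same as the jar knob that is home and as its own starting height. It sits within about 3 mm of the middle hole, and the gripper is clear. Handing in.

```bash
python3 -c "
from bench import arm
print(arm.finish_job())"
```

```text
the job is handed in; nothing more can be done
None
```

The monitor now faces square over its base, with its pin fully home in the middle hole, and I handed the job in at about 6.5 s of the 35 s. I gripped the knob, drew it 30 mm straight up at the starting hole, swung the lever 40° along its arc, lowered the pin and let go.

**Last checks:**
- **Pin home:** the knob top reads 0.102–0.106 m in both cameras. That matches its height at the start and the jar knob, which is home in its own hole.
- **Position:** the knob is about 3 mm from my estimate of the middle hole, against the 10 mm allowed.
- **Jar mount:** its knob reads within about 2 mm of where it started, which is within camera error.
- **Gripper:** open and about 16 cm above the knob, with no contact force.

**One mistake:** my first command was an unintended one-row move, with its output hidden, that tilted the tool 7° in free air. It touched nothing, and I corrected it in the next move. No check failed or disagreed.

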